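Snap the test gauge into the bench air coupler

ROBOT

A 6-joint arm with a two-finger parallel gripper is mounted at the origin on a cart in front of the work surface, level with it; the furniture and walls round the work are solid. World frame = base frame: x ahead of the robot, y to its left, z up, the work surface at z = 0. Lengths are in mm, angles in rad, forces in N, time in s.
With the tool pointing down it reaches from about 275 to 825 mm from the base axis. Payload 5.2 kg.
Tool frame: the origin (TCP) lies at the very end of the fingers, on their centre line; the grasp point (between the pads) lies 19 mm behind it; z points along the fingers, y is the line along which they close (so a half turn about z gives the same grasp; the last joint's range is limited). The gripper opens to 93 mm and grips with 3 to 60 N. Pads are 15 mm wide; open, the fingers measure 128 mm over their backs; the gripper's body (75 mm by 188 mm) begins 65 mm behind the grasp point.
Start: joints at [1.121, 0.259, 1.535, -0, 1.348, -0.203], TCP at [134.343, 533.345, 218.653] pointing down, gripper open.
Joint ranges: [-3.14, 3.14], [-0.91, 2.08], [0.19, 2.58], [-1.22, 4.36], [0.22, 2.71], [-3.12, 3.12]. Speed limits (rad/s): [2.57, 2.57, 3.14, 3.14, 3.14, 3.14].

INTERFACE

Orientations are given as a 3x3 rotation matrix whose columns are the frame's x, y, z axes.
In Python, from plant import r gives the robot as it stands.
- The arm moves only by the tool move_arm, never from a script. Its argument "plan" is a list that holds one entry, the list of rows, each a list of 7 numbers: the shift along the tool's x, y, z in cm, then the turn, a rotation vector about the tool's x, y, z in degrees, then the opening, from 0 (shut) to 1 (fully open). In form: [[[dx, dy, dz, ax, ay, az, claw], ...]]. A call has 1 to 10 rows; each row is the pose to reach, as a shift and turn from the pose commanded when the call began, along the tool's axes at that moment; what a row does not reach only later rows make up. A row lasts 1/8 s, in which the tool goes at most 62.5 mm and 10.7 degrees, less where a joint would pass 70% of its speed; a pose out of reach is approached as far as the arm can. A call with a gripper value outside its range is refused whole. The fingers move at their own pace and stop on an object; "newtons" is the grip in N (left out, the last holds). Time passes only in rows, so rows that repeat a pose let the fingers close. It gives the time, the measured TCP pose, the force, the opening and the grip force at its end, in the units of the state.
- r.observe(): the state, without advancing time (a new reading comes with each control period).
- r.get_image(name): name is "scene" or "top" or "wrist"; returns (picture, depth): 400x640x3 uint8, red, green, blue; 400x640 float32, mm along the optical axis (not along the pixel's ray), 0 where there is no reading.
- r.calibration(name): a dict with "camera_matrix" (3x3 intrinsics, pixels), "origin" and "attitude" of the camera in the world; the wrist camera has in their place "mount" (4x4, takes a point from camera to tool coordinates, whose origin is the TCP and whose axes are the flange's). Camera axes: x right, y up, looking along -z (the intrinsics and any distortion apply to the point x, -y, -z); pixel columns grow to the right and rows downward; lengths in mm; the calibration is good to about 2 mm. A picture is of the moment at which its call begins: read the wrist's pose just before it. calibration takes no time and is no camera call.
- r.close_job(): hands the job in; it is judged then, once.
The state is a dict: "time_s": time; "joints": joint angles; "qd": joint speeds; "joint_torque": joint torques, N m; "position": TCP position; "tool_rot": TCP orientation; "force": force on the tool from outside, world axes, zero at the start; "wrist_torque": the same for the moment, N m; "grip_width": opening from 0.0 (shut) to 1.0 (fully open); "gripper_force": force on a finger pad.
Only numpy, scipy, OpenCV 4.12 (cv2) and the standard library are available. Lean on these libraries where they do the work, as an engineer would, in place of code of your own. Each camera call takes 0.05 s, during which the arm holds its last target. There are 200 camera calls.

TASK

Fit the pressure gauge to the quick coupler on the bench air manifold: pull the coupler's blue sleeve down until it stays back by itself and let go of it, then take the gauge from its wooden stand, push its plug straight into the coupler until the sleeve springs up again and locks it, and let go. Do not force the plug or drop the gauge, and leave the other things on the bench where they are.

Things in the scene. Friction and masses are not known exactly. Their poses are not given: they have to be found in the camera images.
- coupler: Aluminium air manifold block, 62 x 112 x 34 mm (long side along its y), fixed to the bench, a steel quick coupler upright on its centre; flat brass plugs, 6 mm high, at y = +-39 mm. Origin: centre of the underside, on the coupler's axis; z up. The coupler's tube, 30 mm in diameter, carries a blue sleeve. Beside the sleeve fingers are clear down to 45 mm above the bench.
- coupler_mouth (a point): Centre of the coupler's open mouth, at the very top, 110 mm above the bench: a bell 34 mm outside, narrowing in 5 mm from 28 mm to the 18 mm bore (1 mm play round the plug). In the bore, 19.5 mm below the mouth, two dogs: they stop the plug while the sleeve is up and stand clear while it is held down.
- coupler_valve (a point): Point on the axis 40 mm below the mouth, fixed to the coupler: the mean level of a spring valve that the plug's tip meets. The true level is up to 3 mm higher or lower, not measured: feel it. It resists with 5 N, rising to about 10 N at 7 mm in, where it trips the catch and the sleeve springs up; at 9 mm it is on its hard stop. The locked plug, let go, rises to about 43 mm below the mouth.
- sleeve (a joint): Slide of the blue spring sleeve: 0 = fully up (forward), grows to 0.0165 (hard stop) as it is pulled straight down. Its spring pulls up with 4 N at 0 and 6.5 N at the stop, up to 6 N more on the way at the catch. Pulled nearly to the stop and let go, it goes back a little and stays at 0.008 to 0.014 (this differs too); it springs up to 0 only when the plug presses the valve in.
- sleeve_rim (a point): On the coupler's axis, level with the top of the steel rim (48 mm in diameter, 5 mm high) at the sleeve's lower end; moves with the sleeve, 73 mm above the bench when it is up. Above the rim the sleeve is a blue knurled cylinder, 40 mm in diameter, 27 mm high: grip it there from above and press the fingertips down on the rim.
- gauge: Black round pressure gauge upright on a steel plug, 0.15 to 0.24 kg, 130 mm high. Origin: centre of the plug's flat lower tip; z up. Plug: 16 mm in diameter (15 mm in the first 2 mm), groove 9 mm in diameter 20 to 36 mm above the tip, brass hexagon 25 mm wide at 58 to 72 mm. Case: disc 60 mm in diameter, 28 mm thick, axis along x, white dial towards -x. Any turn about z fits the coupler.
- gauge_case (a point): Centre of the gauge's case, 100 mm above the plug's tip: grip it here from above across its 28 mm thickness (fingers closing along the gauge's x).
- stand: Wooden block 72 x 72 x 50 mm, fixed, with one hole 18 mm in diameter and 45 mm deep in its centre, in which the gauge's plug stands loose (tip 5 mm above the bench) at the start. Origin: centre of the underside. Coupler and stand may change places.
- hex_nut: Steel hexagon nut, 22 x 19 x 10 mm, lying behind the work; origin under its centre. Bystander.
- glue_tube: Lying blue tube, 146 mm long; origin under its centre. Bystander.
- tape_measure: Yellow tape measure, 89 x 58 x 64 mm; origin under its centre. Bystander.
- offcut_1: Pine offcut, 110 x 38 x 38 mm; origin under its centre. Bystander.

How it is judged (in metres and radians):
On the way, in this order (a step that is already met when the one before it is completed fails the run):
1. the sleeve stays held back by its catch with the fingers off it (value of joint sleeve above 0.006 m and contact force between the fingers and coupler below 0.2 N), for 0.2 s.
2. the plug is in the bore, more than 30 mm deep, while the sleeve is still held back (value of joint sleeve above 0.006 m and z of gauge in the frame of coupler_mouth below -0.03 m and horizontal distance between gauge and coupler_mouth below 0.004 m), for 0.05 s.
At the end, for the whole second after the job is handed in: The sleeve is fully up again (within 2 mm) with the gauge's plug locked in the coupler: its tip more than 38 mm below the mouth, within 4 mm of the axis, upright within 0.1 rad, at rest and let go (value of joint sleeve below 0.002 m and z of gauge in the frame of coupler_mouth below -0.038 m and horizontal distance between gauge and coupler_mouth below 0.004 m and angle between the z axis of gauge and the z axis of coupler, either way round below 0.1 rad and linear speed of gauge below 0.02 m/s); the robot touches nothing.
It fails at once if the gauge is forced against the coupler with more than 25 N (contact force between gauge and coupler above 25 N).
It fails at once if the gauge is dropped (moves faster than 0.35 m/s while not held) (contact force between the fingers and gauge below 0.1 N and linear speed of gauge above 0.35 m/s).
It fails at once if another thing on the bench is pushed more than 30 mm (distance of any of glue_tube, tape_measure, offcut_1, hex_nut from where it was at the start of the episode above 0.03 m).
It also fails if it takes over 72 s, if anything falls off the work surface, if the arm or the gripper's body presses on something with over 40 N, if the wrist force passes 120 N, or if a joint passes its speed limit or range.

## Working session

There is one attempt and no reset: what is moved stays moved. The work goes in short steps, Python scripts to look and compute and a tool call to move; the robot and the scene stay as the last step left them, time stands still between calls to the robot, and variables do not carry over. Pictures are saved under pics/ and viewed, at most 10 in all, crops included, and the job is handed in when it is done.

Besides the shell and the picture viewer there is one more tool, called as name(argument=value, ...), one argument or row to a line, values as JSON. move_arm: Moves the arm, as the interface text tells. Its arguments: {"type":"object","properties":{"plan":{"type":"array","items":{"type":"array","items":{"type":"array","items":{"type":"number"}}}},"newtons":{"type":"number"}},"required":["plan"]}

```bash
ls; mkdir -p pics
cat > h.py <<'E'
import numpy as np, cv2
from plant import r
def snap(n):
    s=r.observe(); im,d=r.get_image(n); c=r.calibration(n)
    K=np.array(c["camera_matrix"],float)
    if "mount" in c:
        M=np.array(c["mount"],float); T=np.eye(4); T[:3,:3]=np.array(s["tool_rot"]); T[:3,3]=s["position"]; T=T@M
        R,o=T[:3,:3],T[:3,3]
    else: R,o=np.array(c["attitude"],float),np.array(c["origin"],float)
    return im,d,K,R,o,c
def ray(K,R,u,v):
    p=np.stack([(u-K[0,2])/K[0,0],-(v-K[1,2])/K[1,1],-np.ones_like(np.asarray(u,float))],-1)
    return p@R.T
def cloud(d,K,R,o):
    v,u=np.mgrid[:d.shape[0],:d.shape[1]]
    return ray(K,R,u.astype(float),v.astype(float))*d[...,None]+o
def onplane(K,R,o,u,v,z):
    q=ray(K,R,np.float64(u),np.float64(v)); return o+q*((z-o[2])/q[...,2:])if np.ndim(u) else o+q*((z-o[2])/q[2])
E
python3 - <<'E'
from h import *
s=r.observe(); print({k:np.round(v,3).tolist() for k,v in s.items()})
for n in("scene","top"):
    im,d,K,R,o,c=snap(n); cv2.imwrite(f"pics/{n}0.png",im[...,::-1]); print(n,K.tolist(),o,R.round(3).tolist(),[k for k in c],(d>0).mean())
    np.savez(n+"0.npz",im=im,d=d,K=K,R=R,o=o)
print(r.calibration("wrist"))
E
```

```text
pics
{'time_s': 0.0, 'joints': [1.121, 0.259, 1.536, 0.0, 1.348, -0.203], 'qd': [-0.001, 0.001, 0.0, 0.002, -0.001, 0.0], 'joint_torque': [0.0, -43.73, -28.401, 0.072, 0.041, -0.0], 'position': [134.088, 532.849, 217.823], 'tool_rot': [[-0.97, 0.244, -0.001], [0.244, 0.97, -0.002], [0.0, -0.002, -1.0]], 'force': [1.292, 0.735, 0.212], 'wrist_torque': [0.035, 0.0, 0.018], 'gripper_force': 0.0, 'grip_width': 1.0}
scene [[441.8809126214028, 0.0, 327.0186666797809], [0.0, 441.8809126214028, 204.83545251737016], [0.0, 0.0, 1.0]] [839.10536006 581.84196505 864.42271526] [[-0.935, -0.264, 0.236], [0.354, -0.702, 0.618], [0.002, 0.661, 0.75]] ['camera_matrix', 'origin', 'attitude'] 0.9960859375
top [[373.3513059809657, 0.0, 320.0173895247558], [0.0, 373.3513059809657, 199.58571376654797], [0.0, 0.0, 1.0]] [424.24762907 -61.14712814 911.24712626] [[0.008, 0.982, -0.187], [-1.0, 0.004, -0.021], [-0.02, 0.187, 0.982]] ['camera_matrix', 'origin', 'attitude'] 0.9960078125
{'camera_matrix': array([[326.62355113,   0.        , 321.71663836],
       [  0.        , 326.62355113, 202.17112489],
       [  0.        ,   0.        ,   1.        ]]), 'mount': array([[-1.50387972e-03,  9.61777267e-01,  2.73828827e-01,
         7.61426532e+01],
       [ 9.99998720e-01,  1.29704301e-03,  9.36392708e-04,
         3.40050298e-01],
       [ 5.45433454e-04,  2.73829885e-01, -9.61777987e-01,
        -1.66372805e+02],
       [ 0.00000000e+00,  0.00000000e+00,  0.00000000e+00,
         1.00000000e+00]])}
```

View pics/scene0.png

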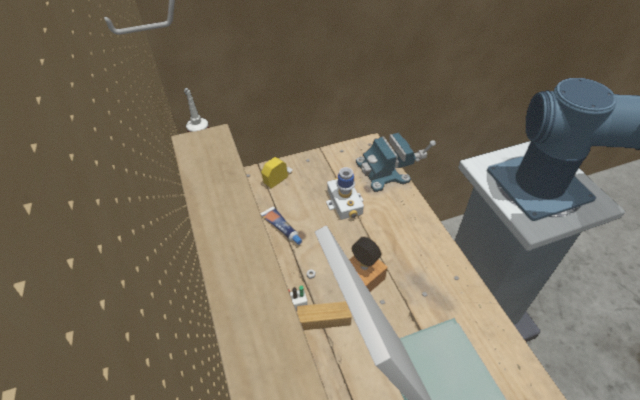

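View pics/top0.png

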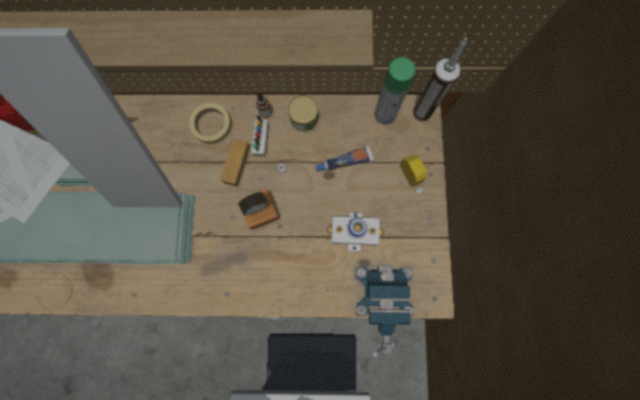

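The scene view shows the coupler (blue sleeve) at about (345,185) and the gauge on its stand at (366,255). In the top view they are at (357,229) and (255,207). A grey slab of unknown height lies to the left (+y), so I'll take its height from depth.

Run:
```python
from h import *
D={n:np.load(n+"0.npz") for n in("top","scene")}
for n,D_ in D.items():
    im,d,K,R,o=[D_[k] for k in("im","d","K","R","o")]
    P=cloud(d,K,R,o)
    for nm,(u,v) in (dict(slab1=(100,60),slab2=(150,190),slab3=(80,120),slab4=(110,190),slabR=(175,195),slabU=(70,45),mat=(170,230),shelf=(250,40),spray=(400,70),can=(303,110),vise=(388,290),viseR=(405,300),caulk=(447,70),nut=(282,168),arm=(310,360),tape=(415,170)) if n=="top" else dict(a=(325,240),b=(350,300),c=(400,370),vise=(380,150),arm=(630,110),shelf=(220,250))).items():
        print(n,nm,P[v,u].round(0))
    hsv=cv2.cvtColor(im,cv2.COLOR_RGB2HSV)
    box=(P[...,0]>250)&(P[...,0]<620)&(abs(P[...,1])<330)
    # gauge: case z>90 points on the left half; coupler
    g=box&(P[...,2]>85)&(P[...,2]<145)
    nl,lab,st,ce=cv2.connectedComponentsWithStats(g.astype(np.uint8))
    for i in range(1,nl):
        if st[i,4]>30:
            q=P[lab==i]; print(n,"blob>85",st[i].tolist(),q.mean(0).round(1),q.min(0).round(1),q.max(0).round(1))
    # block/stand tops
    for z in(34,50):
        g=box&(abs(P[...,2]-z)<5); nl,lab,st,ce=cv2.connectedComponentsWithStats(g.astype(np.uint8))
        for i in range(1,nl):
            if st[i,4]>150:
                q=P[lab==i]; rr=cv2.minAreaRect(q[:,:2].astype(np.float32)); print(n,"top z",z,st[i].tolist(),[np.round(x,1) for x in rr],q[:,2].mean().round(1))
    # plane: bench
# gauge case top orientation
T=D["top"];P=cloud(T["d"],T["K"],T["R"],T["o"])
g=(P[...,2]>105)&(P[...,2]<145)&(P[...,0]>300)&(P[...,0]<600)&(P[...,1]>0)&(P[...,1]<250)
q=P[g]; print(len(q),cv2.minAreaRect(q[:,:2].astype(np.float32)))
```

```text
top slab1 [784. 339. 321.]
top slab2 [595. 330. 115.]
top slab3 [672. 360. 322.]
top slab4 [596. 421. 113.]
top slabR [590. 286.  85.]
top slabU [722. 289. 460.]
top mat [515. 310.  41.]
top shelf [821.  77. 322.]
top spray [ 820. -205.  223.]
top can [810.   0.  55.]
top vise [ 385. -190.   91.]
top viseR [ 364. -226.   88.]
top caulk [ 821. -299.  221.]
top nut [679.  55.  -1.]
top arm [ 109.    0. -510.]
top tape [ 657. -265.   62.]
top blob>85 [146, 177, 30, 21, 392] [598.4 303.2 116. ] [585.3 284.4  85.2] [618.7 329.5 144.8]
top blob>85 [239, 192, 29, 24, 459] [566.  100.1 122.8] [542.8  71.8  85.6] [593.8 133.6 137.5]
top blob>85 [349, 218, 19, 19, 242] [ 517.7 -126.7  103.3] [ 498.8 -147.4   85.5] [ 538.1 -107.8  114.3]
top blob>85 [370, 285, 41, 16, 583] [ 380.5 -194.3   90.1] [ 364.1 -237.6   85.1] [ 395.2 -151.7   94.5]
top blob>85 [370, 310, 41, 15, 573] [ 330.  -192.9   90.1] [ 314.8 -236.    85.2] [ 344.1 -150.8   93.9]
top blob>85 [372, 351, 8, 7, 39] [ 258.5 -159.6   99.6] [ 250.7 -169.    85. ] [ 263.8 -153.1  104.2]
top top z 34 [161, 193, 29, 69, 406] [array([517.9,
[... 797 characters left out ...]
3 -121.6   99.6] [ 499.5 -143.2   85. ] [ 540.7 -103.5  110.4]
scene blob>85 [352, 236, 30, 30, 596] [571.6 112.4 117.8] [543.1  76.7  85. ] [594.3 137.7 136.9]
scene top z 34 [328, 179, 36, 33, 504] [array([ 519.4, -122.6]), array([115.4,  62.6]), np.float64(87.7)] 33.0
scene top z 34 [400, 317, 58, 26, 272] [array([503.9, 282.8]), array([ 14.5, 126.6]), np.float64(90.0)] 35.7
scene top z 50 [363, 149, 32, 26, 153] [array([ 397.2, -192.2]), array([52.7, 89.1]), np.float64(1.3)] 50.2
scene top z 50 [349, 255, 39, 30, 485] [array([557.6, 108.1]), array([66.6, 77.4]), np.float64(5.3)] 48.9
410 ((567.9069213867188, 102.99784088134766), (29.03937530517578, 59.58793640136719), 28.879199981689453)
```

move_arm(
  plan=[
    [[-4.1,-4.17,0,0,0,7.8,1],[-8.2,-8.35,0,0,0,15.5,1],[-12.3,-12.5,0,0,0,23.3,1],[-16.4,-16.7,0,0,0,31,1],[-20.5,-20.9,0,0,0,38.8,1],[-24.6,-25,0,0,0,46.5,1],[-28.7,-29.2,0,0,0,54.3,1],[-32.8,-33.4,0,0,0,62,1],[-36.9,-37.5,0,0,0,69.8,1],[-41,-41.7,0,0,0,77.5,1]],
  ],
)

```text
time_s: 1.35
position: [430.5, 27.0, 218.6]
tool_rot: [[0.034, 0.999, 0.0], [0.999, -0.034, 0.0], [0.0, 0.0, -1.0]]
force: [0.4, 0.4, -0.2]
grip_width: 1.001
gripper_force: 0.0
```

move_arm(
  plan=[
    [[-4.9,3.1,0,0,0,0,1],[-9.8,6.2,0,0,0,0,1],[-14.7,9.3,0,0,0,0,1],[-14.7,9.3,0,0,0,0,1],[-14.7,9.3,0,0,0,0,1]],
  ],
)

```text
time_s: 1.98
position: [518.1, -120.3, 217.9]
tool_rot: [[0.029, 1.0, -0.002], [1.0, -0.029, 0.001], [0.001, -0.002, -1.0]]
force: [1.1, 0.3, 0.2]
grip_width: 1.003
gripper_force: 0.0
```

Run:
```python
from h import *
im,d,K,R,o,c=snap("wrist"); cv2.imwrite("pics/w1.png",im[...,::-1]); np.savez("w1.npz",im=im,d=d,K=K,R=R,o=o)
s=r.observe(); print(s["position"],np.array(s["tool_rot"]).round(3).tolist())
P=cloud(d,K,R,o); print(o)
hsv=cv2.cvtColor(im,cv2.COLOR_RGB2HSV)
near=np.hypot(P[...,0]-519,P[...,1]+123)<60
m=near&(P[...,2]>104)&(P[...,2]<116); q=P[m]; print("mouth",m.sum(),cv2.minEnclosingCircle(q[:,:2].astype(np.float32)),q[:,2].mean(),np.percentile(q[:,2],[5,50,95]))
m8=m.astype(np.uint8); cs=max(cv2.findContours(m8,cv2.RETR_EXTERNAL,cv2.CHAIN_APPROX_NONE)[0],key=cv2.contourArea); e=cv2.fitEllipse(cs);print("ell",e)
print("ray@110",onplane(K,R,o,e[0][0],e[0][1],110))
m=near&(P[...,2]>28)&(P[...,2]<37); q=P[m]; print("block",cv2.minAreaRect(q[:,:2].astype(np.float32)))
for z in range(64,112,4):
    m=near&(abs(P[...,2]-z)<2); q=P[m]
    if len(q)>20: print(z,len(q),q.min(0).round(1),q.max(0).round(1))
```

```text
[ 517.95870481 -119.75178463  218.21257657] [[0.028, 1.0, -0.001], [1.0, -0.028, 0.001], [0.001, -0.001, -1.0]]
[520.64071857 -44.12491696 384.38491487]
mouth 840 ((519.7850952148438, -128.04067993164062), 17.230030059814453) 109.12849254575013 [105.75558164 109.62845704 111.32340106]
ell ((324.4041442871094, 208.16566467285156), (36.70856857299805, 37.63565444946289), 87.79518127441406)
ray@110 [ 519.88114106 -127.53045175  110.        ]
block ((519.9449462890625, -123.52325439453125), (118.69829559326172, 62.12601089477539), 87.83625030517578)
68 87 [ 499.3 -136.9   66. ] [ 539.8 -109.3   69.9]
72 275 [ 496.7 -137.2   70. ] [ 543.6 -104.2   74. ]
76 75 [ 497.  -137.2   74. ] [ 542.3 -104.8   77.8]
80 47 [ 501.8 -136.7   78.1] [ 540.  -107.5   81.8]
84 43 [ 502.  -136.5   82.1] [ 537.9 -107.1   85.9]
88 72 [ 499.9 -136.1   86. ] [ 540.4 -107.2   90. ]
92 87 [ 499.3 -137.1   90. ] [ 540.1 -107.2   94. ]
96 127 [ 499.2 -142.1   94.2] [ 539.9 -107.1   98. ]
100 319 [ 500.4 -138.6   98.2] [ 539.6 -108.2  101.9]
104 82 [ 509.7 -138.4  102.1] [ 529.4 -118.5  106. ]
108 446 [ 503.9 -144.5  106. ] [ 536.2 -111.2  110. ]
```

View pics/w1.png

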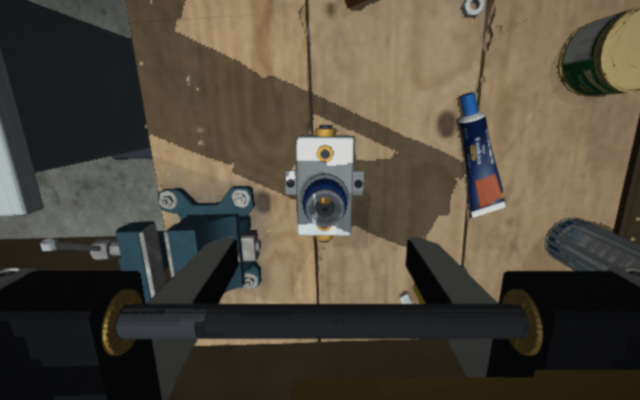

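The wrist view shows the coupler mouth at (324,208), with the fingers evenly to either side of it. Its axis is at about (519.9, -127.5). I'll go down over it, staying open.

move_arm(
  plan=[
    [[-0.77,0.2,3.5,0,0,0,1],[-0.77,0.2,7,0,0,0,1],[-0.77,0.2,10.5,0,0,0,1],[-0.77,0.2,13,0,0,0,1],[-0.77,0.2,14.1,0,0,0,1],[-0.77,0.2,14.1,0,0,0,1],[-0.77,0.2,14.1,0,0,0,0.35],[-0.77,0.2,14.1,0,0,0,0.35],[-0.77,0.2,14.1,0,0,0,0.35],[-0.77,0.2,14.1,0,0,0,0.35]],
  ],
  newtons=8,
)

```text
time_s: 3.28
position: [520.7, -128.7, 77.9]
tool_rot: [[0.029, 1.0, 0.0], [1.0, -0.029, -0.0], [-0.0, 0.0, -1.0]]
force: [-1.3, 0.3, 0.4]
grip_width: 0.619
gripper_force: 0.0
```

move_arm(
  plan=[
    [[0,0,0,0,0,0,0.35],[0,0,0,0,0,0,0.35],[0,0,0,0,0,0,0.35],[0,0,0,0,0,0,0.35],[0,0,0.2,0,0,0,0.35]],
  ],
  newtons=12,
)

```text
time_s: 3.9
position: [520.2, -128.6, 75.7]
tool_rot: [[0.029, 1.0, -0.001], [1.0, -0.029, -0.0], [-0.0, -0.001, -1.0]]
force: [-3.0, -1.2, 3.8]
grip_width: 0.421
gripper_force: 12.0
```

move_arm(
  plan=[
    [[0,0,0.3,0,0,0,0.35],[0,0,0.6,0,0,0,0.35],[0,0,0.9,0,0,0,0.35],[0,0,1.1,0,0,0,0.35],[0,0,1.3,0,0,0,0.35],[0,0,1.3,0,0,0,0.35]],
  ],
)

```text
time_s: 4.65
position: [520.2, -128.8, 64.1]
tool_rot: [[0.028, 1.0, -0.0], [1.0, -0.028, -0.001], [-0.001, -0.0, -1.0]]
force: [-8.7, -0.2, 17.5]
grip_width: 0.418
gripper_force: 12.0
```

move_arm(
  plan=[
    [[0,0,0.2,0,0,0,0.35],[0,0,0.4,0,0,0,0.35],[0,0,0.4,0,0,0,0.35]],
  ],
)

```text
time_s: 5.03
position: [520.2, -128.8, 58.6]
tool_rot: [[0.028, 1.0, -0.001], [1.0, -0.028, -0.0], [-0.0, -0.001, -1.0]]
force: [-5.0, -2.5, 6.1]
grip_width: 0.421
gripper_force: 12.0
```

move_arm(
  plan=[
    [[0,0,0.15,0,0,0,0.35],[0,0,0.3,0,0,0,0.35],[0,0,0.3,0,0,0,0.35]],
  ],
)

```text
time_s: 5.4
position: [520.2, -128.8, 56.7]
tool_rot: [[0.028, 1.0, -0.0], [1.0, -0.028, -0.001], [-0.001, -0.0, -1.0]]
force: [-7.0, -0.4, 15.2]
grip_width: 0.424
gripper_force: 13.2
```

move_arm(
  plan=[
    [[0,0,0,0,0,0,1],[0,0,0,0,0,0,1],[0,0,0,0,0,0,1],[0,0,0,0,0,0,1],[0,0,0,0,0,0,1],[0,0,-3,0,0,0,1],[0,0,-7,0,0,0,1],[0,0,-11,0,0,0,1],[0,0,-15,0,0,0,1],[0,0,-16,0,0,0,1]],
  ],
)

```text
time_s: 6.65
position: [521.8, -129.0, 218.1]
tool_rot: [[0.029, 1.0, 0.004], [1.0, -0.029, -0.002], [-0.002, 0.004, -1.0]]
force: [0.8, 0.3, 0.2]
grip_width: 0.997
gripper_force: 0.0
```

Run:
```python
from h import *
im,d,K,R,o,c=snap("wrist"); cv2.imwrite("pics/w2.png",im[120:300,220:440,::-1].repeat(3,0).repeat(3,1)[:540]); 
s=r.observe(); print(s["position"],np.array(s["tool_rot"]).round(4).tolist(),s["grip_width"])
P=cloud(d,K,R,o)
near=np.hypot(P[...,0]-520,P[...,1]+127)<60
m=near&(P[...,2]>104)&(P[...,2]<116);q=P[m]; print("mouth",cv2.minEnclosingCircle(q[:,:2].astype(np.float32)),q[:,2].mean())
cs=max(cv2.findContours(m.astype(np.uint8),cv2.RETR_EXTERNAL,cv2.CHAIN_APPROX_NONE)[0],key=cv2.contourArea); e=cv2.fitEllipse(cs);print("ell",e,onplane(K,R,o,*e[0],110))
for z in range(48,100,3):
    m=near&(abs(P[...,2]-z)<1.5)&(P[...,1]<-90); q=P[m]
    if len(q)>10: print(z,len(q),q.min(0).round(1),q.max(0).round(1))
```

```text
[ 521.51222898 -128.94066561  217.79575583] [[0.0285, 0.9996, 0.0034], [0.9996, -0.0285, -0.0017], [-0.0016, 0.0035, -1.0]] 0.9971086255921348
mouth ((519.849853515625, -127.84970092773438), 17.11780548095703) 109.16317178030621
ell ((319.0827331542969, 198.3350830078125), (37.21797180175781, 37.9782829284668), 85.52792358398438) [ 519.84230308 -127.58615596  110.        ]
57 12 [ 500.7 -117.9   57.2] [ 541.2 -104.8   58.5]
60 218 [ 496.9 -136.6   58.5] [ 543.1 -104.6   61.5]
63 40 [ 497.3 -136.6   61.5] [ 542.  -104.5   64.2]
66 37 [ 501.  -137.    64.5] [ 538.8 -107.6   67.4]
69 108 [ 500.  -137.4   67.5] [ 533.8 -107.2   70.2]
72 36 [ 499.1 -137.    70.7] [ 535.6 -107.5   73.5]
75 34 [ 500.5 -136.9   73.6] [ 540.1 -107.1   76.3]
78 55 [ 499.4 -137.2   76.5] [ 540.  -107.4   79.4]
81 55 [ 499.4 -136.9   79.6] [ 539.6 -107.2   82.5]
84 92 [ 499.5 -137.4   82.5] [ 540.6 -107.4   85.5]
87 262 [ 500.  -137.1   85.5] [ 539.4 -108.    88.5]
90 71 [ 502.  -137.    88.5] [ 538.3 -109.2   91.5]
93 30 [ 511.3 -137.1   91.6] [ 530.1 -113.3   94.5]
96 32 [ 511.4 -137.2   94.7] [ 528.3 -113.    97.5]
99 17 [ 511.5 -137.1   97.8] [ 528.7 -128.6  100.4]
```

View pics/w2.png

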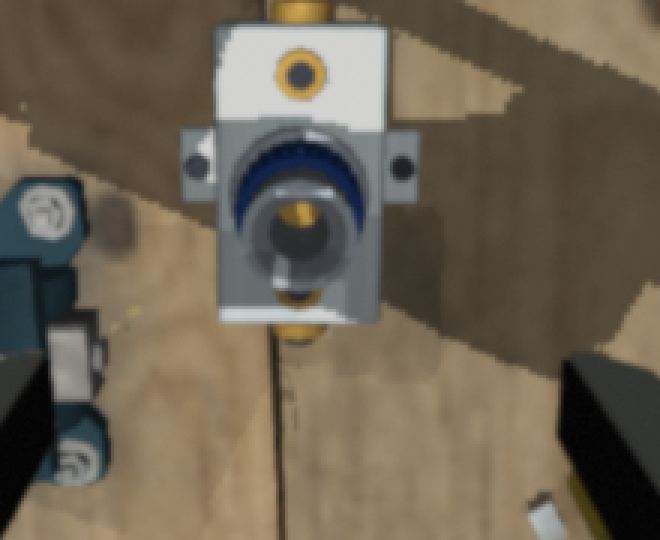

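The crop shows the blue sleeve staying back: the rim is at about z = 60.5 (slide about 12.5 mm), and the mouth is at (300,235) in the crop. Next is the gauge.

move_arm(
  plan=[
    [[4.6,0.8,-0.5,0,0,-6,1],[9.3,1.6,-1,0,0,-12,1],[14,2.4,-1.5,0,0,-18,1],[18.6,3.2,-1.5,0,0,-24,1],[23.3,4,-1.5,0,0,-30.5,1],[23.3,4,-1.5,0,0,-30.5,1],[23.3,4,-1.5,0,0,-30.5,1]],
  ],
)

```text
time_s: 7.58
position: [566.4, 102.9, 228.9]
tool_rot: [[-0.482, 0.876, -0.003], [0.876, 0.482, -0.001], [0.001, -0.003, -1.0]]
force: [0.8, -0.8, 1.2]
grip_width: 0.998
gripper_force: 0.0
```

Run:
```python
from h import *
im,d,K,R,o,c=snap("wrist"); cv2.imwrite("pics/w3.png",im[...,::-1]); 
s=r.observe(); p=np.array(s["position"]);Rt=np.array(s["tool_rot"]); print(p,Rt.round(4).tolist())
P=cloud(d,K,R,o)
near=np.hypot(P[...,0]-568,P[...,1]-103)<60
m=near&(P[...,2]>100)&(P[...,2]<145);q=P[m]; print("case",cv2.minAreaRect(q[:,:2].astype(np.float32)),q[:,2].max())
for lo,hi in((125,142),(115,142)):
    m=near&(P[...,2]>lo)&(P[...,2]<hi);q=P[m]; rr=cv2.minAreaRect(q[:,:2].astype(np.float32));print(lo,rr)
    dl=Rt.T@(np.array([rr[0][0],rr[0][1],100])-p); print("tool delta",dl.round(1))
m=near&(abs(P[...,2]-50)<4);q=P[m]; print("stand",cv2.minAreaRect(q[:,:2].astype(np.float32)),q[:,2].mean())
```

```text
[566.60061569 102.36606753 229.30389841] [[-0.4816, 0.8764, -0.0024], [0.8764, 0.4816, -0.0005], [0.0007, -0.0023, -1.0]]
case ((568.5054321289062, 103.41950225830078), (28.62298583984375, 58.524478912353516), 28.728012084960938) 136.98583506804613
125 ((568.7767944335938, 102.7894058227539), (28.545564651489258, 45.749332427978516), 29.092477798461914)
tool delta [ -0.8   2.4 129.3]
115 ((568.8275146484375, 102.83242797851562), (28.58114242553711, 57.2099609375), 28.800960540771484)
tool delta [ -0.8   2.5 129.3]
stand ((569.2288818359375, 102.66356658935547), (71.9682388305664, 72.42676544189453), 21.75713539123535) 50.40073017456036
```

View pics/w3.png

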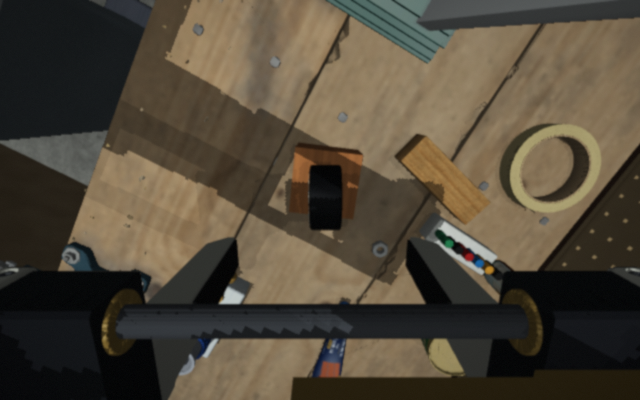

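The gauge case is seen edge-on at (325,197), in line with the fingers. I'll go down and grip it.

move_arm(
  plan=[
    [[-0.1,0.25,4,0,0,0,1],[-0.1,0.25,8,0,0,0,1],[-0.1,0.25,12,0,0,0,1],[-0.1,0.25,14.3,0,0,0,1],[-0.1,0.25,14.3,0,0,0,0.5],[-0.1,0.25,14.3,0,0,0,0.25],[-0.1,0.25,14.3,0,0,0,0.25],[-0.1,0.25,14.3,0,0,0,0.25],[-0.1,0.25,14.3,0,0,0,0.25],[-0.1,0.25,14.3,0,0,0,0.25]],
  ],
  newtons=15,
)

```text
time_s: 8.88
position: [570.0, 103.7, 87.9]
tool_rot: [[-0.483, 0.876, 0.0], [0.876, 0.483, -0.0], [-0.0, 0.0, -1.0]]
force: [0.4, 0.7, 0.5]
grip_width: 0.405
gripper_force: 0.0
```

move_arm(
  plan=[
    [[0,0,0,0,0,0,0.2],[0,0,0,0,0,0,0.2],[0,0,0,0,0,0,0.2],[0,0,0,0,0,0,0.2],[0,0,0,0,0,0,0.2],[0,0,0,0,0,0,0.2]],
  ],
  newtons=35,
)

```text
time_s: 9.62
position: [569.9, 103.6, 87.7]
tool_rot: [[-0.483, 0.876, -0.0], [0.876, 0.483, 0.0], [0.0, 0.0, -1.0]]
force: [-0.6, 0.1, 1.0]
grip_width: 0.296
gripper_force: 35.0
```

move_arm(
  plan=[
    [[0,0,-1,0,0,0,0.2],[0,0,-3,0,0,0,0.2],[0,0,-6,0,0,0,0.2],[0,0,-9,0,0,0,0.2],[0,0,-12,0,0,0,0.2],[0,0,-14,0,0,0,0.2],[0,0,-14,0,0,0,0.2],[0,0,-14,0,0,0,0.2]],
  ],
)

```text
time_s: 10.62
position: [569.3, 103.5, 226.7]
tool_rot: [[-0.483, 0.876, -0.002], [0.876, 0.483, -0.0], [0.001, -0.001, -1.0]]
force: [-0.2, -0.1, -2.0]
grip_width: 0.3
gripper_force: 35.0
```

move_arm(
  plan=[
    [[-3,-2.6,0,0,0,5,0.2],[-6,-5.15,0,0,0,10,0.2],[-8.9,-7.7,0,0,0,15,0.2],[-11.9,-10.3,0,0,0,20,0.2],[-14.9,-12.9,0,0,0,25,0.2],[-17.9,-15.45,0,0,0,30.4,0.2],[-17.9,-15.45,0,0,0,30.4,0.2],[-17.9,-15.45,0,0,0,30.4,0.2],[-17.9,-15.45,0,0,0,30.4,0.2]],
  ],
)

```text
time_s: 11.75
position: [521.0, -126.7, 227.2]
tool_rot: [[0.025, 1.0, -0.001], [1.0, -0.025, 0.001], [0.001, -0.001, -1.0]]
force: [-0.8, 0.4, -2.3]
grip_width: 0.296
gripper_force: 35.0
```

Run:
```python
from h import *
for i in range(3):
    im,d,K,R,o,c=snap("scene"); s=r.observe(); print(np.round(s["position"],2),np.array(s["tool_rot"]).round(4).tolist(),np.round(s["force"],1))
cv2.imwrite("pics/s4.png",cv2.resize(im[80:260,250:450,::-1],(800,720))[:600])
P=cloud(d,K,R,o)
near=np.hypot(P[...,0]-520,P[...,1]+127)<40
for lo,hi in((100,111),(146,160),(165,180),(205,216),(220,262)):
    m=near&(P[...,2]>lo)&(P[...,2]<hi);q=P[m]
    if len(q)>5: print(lo,len(q),q.mean(0).round(1),q.min(0).round(1),q.max(0).round(1))
```

```text
[ 521.04 -126.67  227.34] [[0.0251, 0.9997, -0.0005], [0.9997, -0.0251, 0.0005], [0.0005, -0.0005, -1.0]] [ 0.1  0.1 -2.1]
[ 521.09 -126.74  227.49] [[0.0251, 0.9997, -0.0003], [0.9997, -0.0251, 0.0003], [0.0003, -0.0003, -1.0]] [-0.1 -0.4 -1.8]
[ 521.12 -126.89  227.58] [[0.0253, 0.9997, -0.0001], [0.9997, -0.0253, 0.0002], [0.0001, -0.0001, -1.0]] [-0.5 -0.4 -3. ]
100 103 [ 518.5 -127.4  106.3] [ 502.  -143.6  100.3] [ 535.9 -109.8  110.5]
146 27 [ 522.4 -119.5  153.4] [ 512.8 -124.5  146.6] [ 527.8 -115.4  159.3]
165 19 [ 521.7 -121.8  171.8] [ 516.9 -127.9  165.2] [ 525.4 -118.2  179.8]
205 20 [ 523.2 -115.7  209.4] [ 511.8 -125.6  205. ] [ 533.8 -111.3  215.5]
220 341 [ 526.6 -107.1  246.8] [ 490.7 -131.4  220.5] [550.7 -92.4 261.9]
```

View pics/s4.png

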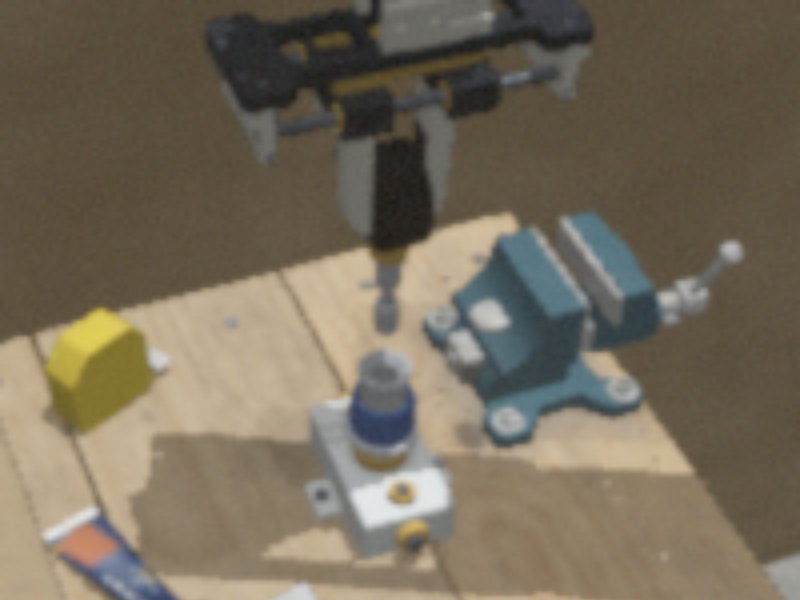

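The plug hangs above the mouth (crop: tip at (387,325), mouth at (384,368)). I'll lower it into the bell slowly.

move_arm(
  plan=[
    [[-0.06,-0.08,1.5,0,0,0,0.2],[-0.06,-0.08,3,0,0,0,0.2],[-0.06,-0.08,3.4,0,0,0,0.2],[-0.06,-0.08,3.7,0,0,0,0.2],[-0.06,-0.08,4,0,0,0,0.2],[-0.06,-0.08,4.3,0,0,0,0.2],[-0.06,-0.08,4.3,0,0,0,0.2]],
  ],
)

```text
time_s: 12.78
position: [520.1, -128.4, 184.6]
tool_rot: [[0.027, 1.0, -0.0], [1.0, -0.027, 0.0], [0.0, -0.0, -1.0]]
force: [0.7, -0.4, -2.7]
grip_width: 0.301
gripper_force: 35.0
```

move_arm(
  plan=[
    [[0,0,0.3,0,0,0,0.2],[0,0,0.6,0,0,0,0.2],[0,0,0.9,0,0,0,0.2],[0,0,0.9,0,0,0,0.2]],
  ],
)

```text
time_s: 13.28
position: [519.9, -128.3, 175.3]
tool_rot: [[0.027, 1.0, -0.001], [1.0, -0.027, 0.0], [0.0, -0.001, -1.0]]
force: [-0.4, -0.1, -2.6]
grip_width: 0.299
gripper_force: 35.0
```

move_arm(
  plan=[
    [[0,0,0.3,0,0,0,0.2],[0,0,0.6,0,0,0,0.2],[0,0,0.9,0,0,0,0.2],[0,0,1.2,0,0,0,0.2],[0,0,1.5,0,0,0,0.2],[0,0,1.5,0,0,0,0.2]],
  ],
)

```text
time_s: 14.02
position: [520.0, -128.2, 160.3]
tool_rot: [[0.027, 1.0, -0.001], [1.0, -0.027, 0.0], [0.0, -0.001, -1.0]]
force: [1.2, -1.3, -2.7]
grip_width: 0.302
gripper_force: 35.0
```

move_arm(
  plan=[
    [[0,0,0.2,0,0,0,0.2],[0,0,0.4,0,0,0,0.2],[0,0,0.6,0,0,0,0.2],[0,0,0.6,0,0,0,0.2]],
  ],
)

```text
time_s: 14.52
position: [520.1, -128.3, 154.4]
tool_rot: [[0.027, 1.0, -0.0], [1.0, -0.027, 0.0], [0.0, -0.0, -1.0]]
force: [0.1, 0.8, -2.1]
grip_width: 0.302
gripper_force: 35.0
```

move_arm(
  plan=[
    [[0,0,0.15,0,0,0,0.2],[0,0,0.3,0,0,0,0.2],[0,0,0.3,0,0,0,0.2]],
  ],
)

```text
time_s: 14.9
position: [520.1, -128.3, 151.5]
tool_rot: [[0.027, 1.0, -0.0], [1.0, -0.027, 0.0], [0.0, -0.0, -1.0]]
force: [-0.3, -0.4, -1.5]
grip_width: 0.299
gripper_force: 35.0
```

move_arm(
  plan=[
    [[0,0,0.1,0,0,0,0.2],[0,0,0.2,0,0,0,0.2],[0,0,0.2,0,0,0,0.2]],
  ],
)

```text
time_s: 15.28
position: [520.3, -128.4, 150.1]
tool_rot: [[0.027, 1.0, 0.001], [1.0, -0.027, -0.0], [-0.0, 0.001, -1.0]]
force: [-0.9, 0.7, 3.4]
grip_width: 0.299
gripper_force: 35.0
```

move_arm(
  plan=[
    [[0,0,0.15,0,0,0,0.2],[0,0,0.3,0,0,0,0.2],[0,0,0.5,0,0,0,0.2],[0,0,0.5,0,0,0,0.2]],
  ],
)

```text
time_s: 15.78
position: [520.2, -128.4, 145.0]
tool_rot: [[0.027, 1.0, 0.0], [1.0, -0.027, -0.0], [-0.0, 0.0, -1.0]]
force: [-2.2, -0.2, 6.1]
grip_width: 0.304
gripper_force: 35.0
```

move_arm(
  plan=[
    [[0,0,0.1,0,0,0,0.2],[0,0,0.15,0,0,0,0.2],[0,0,0.15,0,0,0,0.2]],
  ],
)

```text
time_s: 16.15
position: [520.3, -128.6, 144.3]
tool_rot: [[0.027, 1.0, 0.001], [1.0, -0.027, -0.001], [-0.001, 0.001, -1.0]]
force: [-3.6, 1.1, 10.8]
grip_width: 0.3
gripper_force: 35.0
```

```bash
cat > sl.py <<'E'
from h import *
im,d,K,R,o,c=snap("scene"); P=cloud(d,K,R,o); s=r.observe(); print(np.round(s["position"],1),np.round(s["force"],1),s["time_s"])
hsv=cv2.cvtColor(im,cv2.COLOR_RGB2HSV)
b=(hsv[...,0]>108)&(hsv[...,0]<130)&(hsv[...,1]>120)&(np.hypot(P[...,0]-520,P[...,1]+127)<35)
print("blue z",b.sum(),np.percentile(P[b][:,2],[3,50,97]).round(1))
D=np.load("scene0.npz"); im=D["im"]; P=cloud(D["d"],D["K"],D["R"],D["o"]);hsv=cv2.cvtColor(im,cv2.COLOR_RGB2HSV)
b=(hsv[...,0]>108)&(hsv[...,0]<130)&(hsv[...,1]>120)&(np.hypot(P[...,0]-520,P[...,1]+127)<35)
print("ref up",b.sum(),np.percentile(P[b][:,2],[3,50,97]).round(1))
E
python3 sl.py
```

```text
[ 520.3 -128.5  144.3] [-2.7  0.3 10.2] 16.2
blue z 5 [80.3 85.2 85.8]
ref up 16 [ 93.3  97.6 101.2]
```

move_arm(
  plan=[
    [[0,0,0.05,0,0,0,0.2],[0,0,0.1,0,0,0,0.2],[0,0,0.1,0,0,0,0.2]],
  ],
)

```text
time_s: 16.58
position: [520.4, -128.5, 142.8]
tool_rot: [[0.027, 1.0, 0.001], [1.0, -0.027, -0.0], [-0.0, 0.001, -1.0]]
force: [-2.0, 0.7, 6.6]
grip_width: 0.298
gripper_force: 35.0
```

```bash
python3 sl.py
```

```text
[ 520.4 -128.5  142.8] [-1.6 -0.1  7.7] 16.625
blue z 2 [94.7 94.9 95.2]
ref up 16 [ 93.3  97.6 101.2]
```

Run:
```python
from h import *
im,d,K,R,o,c=snap("scene"); cv2.imwrite("pics/s5.png",cv2.resize(im[130:230,290:410,::-1],(720,600)))
P=cloud(d,K,R,o)
# front profile radius vs z: horizontal distance from axis
q=P[np.hypot(P[...,0]-520,P[...,1]+127)<30]; rr=np.hypot(q[:,0]-520,q[:,1]+127)
for z in range(50,116,4):
    k=rr[abs(q[:,2]-z)<2]
    if len(k): print(z,len(k),np.median(k).round(1),k.max().round(1))
```

```text
50 14 14.8 16.8
54 9 15.0 17.7
58 4 16.0 17.5
66 2 22.5 23.4
70 41 22.7 26.2
74 28 21.6 26.1
78 15 20.6 23.5
82 20 20.9 23.3
86 21 20.1 23.3
90 16 21.2 23.7
94 32 20.0 24.1
98 50 18.6 21.9
102 21 12.3 18.8
106 33 13.8 18.4
110 30 14.2 19.2
114 5 7.8 21.5
```

View pics/s5.png

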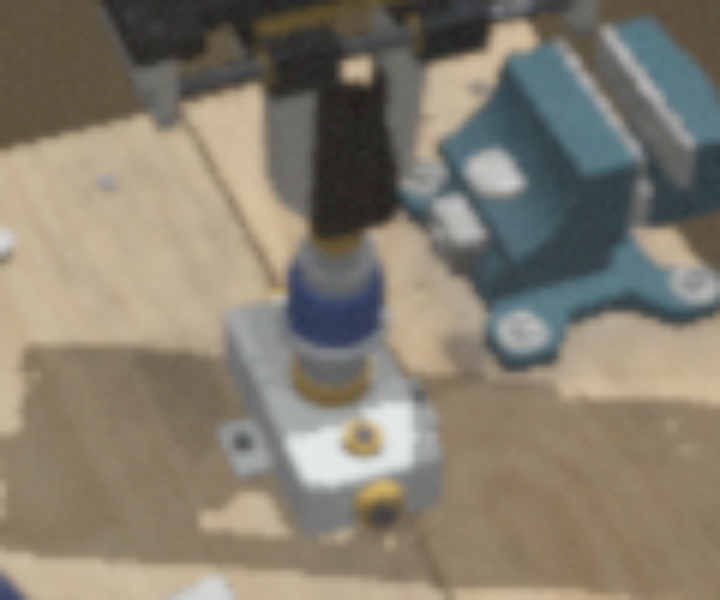

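The sleeve is up: the rim is near z = 70 and the blue part (crop about (335,310)) reaches z = 100, so the plug is locked. I'll ease up towards the rest level, then open.

move_arm(
  plan=[
    [[0,0,-0.2,0,0,0,0.2],[0,0,-0.4,0,0,0,0.2],[0,0,-0.6,0,0,0,0.2],[0,0,-0.6,0,0,0,0.2]],
  ],
)

```text
time_s: 17.18
position: [520.4, -128.4, 148.4]
tool_rot: [[0.027, 1.0, 0.0], [1.0, -0.027, -0.0], [-0.0, 0.0, -1.0]]
force: [-0.8, 1.1, 3.7]
grip_width: 0.298
gripper_force: 35.0
```

move_arm(
  plan=[
    [[0,0,0,0,0,0,0.5],[0,0,0,0,0,0,0.8],[0,0,0,0,0,0,1],[0,0,0,0,0,0,1],[0,0,0,0,0,0,1],[0,0,0,0,0,0,1],[0,0,-3,0,0,0,1],[0,0,-6,0,0,0,1],[0,0,-10,0,0,0,1],[0,0,-12,0,0,0,1]],
  ],
)

```text
time_s: 18.42
position: [520.9, -128.7, 270.6]
tool_rot: [[0.027, 1.0, 0.003], [1.0, -0.027, -0.001], [-0.001, 0.003, -1.0]]
force: [1.0, 0.5, 0.5]
grip_width: 0.999
gripper_force: 0.0
```

move_arm(
  plan=[
    [[0,0,0,0,0,0,1],[0,0,0,0,0,0,1],[0,0,0,0,0,0,1],[0,0,0,0,0,0,1]],
  ],
)

```text
time_s: 18.92
position: [519.8, -128.2, 267.2]
tool_rot: [[0.027, 1.0, -0.002], [1.0, -0.027, 0.001], [0.001, -0.002, -1.0]]
force: [-0.7, 0.6, -0.4]
grip_width: 0.999
gripper_force: 0.0
```

Run:
```python
from h import *
im,d,K,R,o,c=snap("scene"); cv2.imwrite("pics/s6.png",cv2.resize(im[110:230,290:410,::-1],(600,600)))
P=cloud(d,K,R,o); q=P[np.hypot(P[...,0]-520,P[...,1]+127)<40]; rr=np.hypot(q[:,0]-520,q[:,1]+127)
print("top",np.sort(q[q[:,2]<210][:,2])[-5:])
for z in range(54,106,4):
    k=rr[abs(q[:,2]-z)<2]
    if len(k): print(z,len(k),np.median(k).round(1))
s=r.observe(); print(np.round(s["position"],1),np.round(s["force"],1),s["time_s"])
```

```text
top [196.89728263 196.93206249 196.97503417 197.00939965 197.63464983]
54 11 14.8
58 6 16.7
66 2 22.2
70 40 22.7
74 26 21.0
78 15 20.7
82 22 20.7
86 19 21.1
90 18 20.2
94 29 21.0
98 48 18.5
102 21 15.3
[ 519.9 -128.3  267.4] [-0.3  0.1  0.3] 18.975
```

View pics/s6.png

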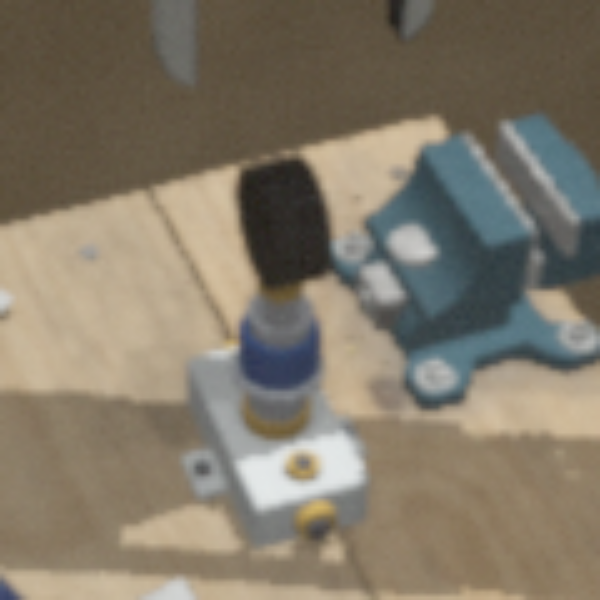

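The gauge stands upright in the coupler with its top at z = 197, so the tip is about 43 mm below the mouth. The sleeve is up and the gripper is clear, so I'm handing the job in.

```bash
python3 -c "
from plant import r
print(r.close_job())"
```

```text
the job is handed in; nothing more can be done
None
```

The gauge is locked in the coupler with the sleeve sprung back up and the gripper clear; I handed the job in at about 19 s (limit 72 s), and it returned no verdict.

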